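Load the collet magazine, line up the quarter-turn stud and hold the cowl cover on

ROBOT

A 7-joint arm with a two-finger parallel gripper is mounted at the origin on the work surface. World frame = base frame: x ahead of the robot, y to its left, z up, the work surface at z = 0. Lengths are in m, angles in rad, forces in N, time in s.
With the tool pointing down it reaches from about 0.4 to 0.85 m from the base axis. Payload 4.5 kg.
Tool frame: the origin (TCP) lies midway between the tips of the shut fingers; the grasp point (between the pads) lies 19 mm behind it; z points along the fingers, y is the line along which they close (so a half turn about z gives the same grasp; the last joint's range is limited). The gripper opens to 88 mm and grips with 3 to 60 N. Pads are 18 mm wide; open, the fingers measure 123 mm over their backs; the gripper's body (75 mm by 187 mm) begins 45 mm behind the grasp point.
Start: joints at [1.203, 0.689, -0.195, 1.565, 0.157, 0.902, -0.215], TCP at [0.244, -0.575, 0.239] pointing down, gripper open.
Joint ranges: [-3.01, 3.01], [-0.46, 2.08], [-1.47, 1.51], [0.13, 2.56], [-1, 4.14], [0.04, 2.09], [-2.66, 2.66]. Speed limits (rad/s): [2.57, 2.57, 3.14, 3.14, 3.14, 3.14, 3.14].

INTERFACE

Orientations are given as a unit quaternion [x, y, z, w].
In Python, from plant import r gives the robot as it stands. The module is installed in compiled form; this text tells all that it offers.
- The arm moves only by the tool step_arm, never from a script. Its argument "series" is a list of rows, each a list of 7 numbers: the shift along the world's x, y, z in mm, then the turn, a rotation vector about the world's x, y, z in rad, then the closure, from 0 (fully open) to 1 (shut). A call has 1 to 20 rows; each row shifts and turns the commanded pose from where the row before left it; what a row does not reach is not made up. A row lasts 1/10 s, in which the tool goes at most 50 mm and 8.59 degrees, less where a joint would pass 70% of its speed; a pose out of reach is approached as far as the arm can. A call is refused whole if a number of a shift passes 50 or a number of a turn 0.15, either way. A call with a gripper value outside its range is refused whole. The fingers move at their own pace and stop on an object; "force" is the grip in N (left out, the last holds). Time passes only in rows, so rows that do not move let the fingers close. It gives the time, the measured TCP pose, the force, the opening and the grip force at its end, in the units of the state.
- r.get_state(): the state, without advancing time (a new reading comes with each control period).
- r.snapshot(name): name is "scene" or "side" or "wrist"; returns (picture, depth): 400x640x3 uint8, blue, green, red; 400x640 float32, m along the optical axis (not along the pixel's ray), 0 where there is no reading.
- r.get_calibration(name): a dict with "intrinsics" (3x3 intrinsics, pixels), "pose" (4x4, takes a point from camera to world coordinates). Camera axes: x right, y up, looking along -z (the intrinsics and any distortion apply to the point x, -y, -z); pixel columns grow to the right and rows downward; lengths in m; the calibration is good to about 2 mm. A picture is of the moment at which its call begins: read the wrist's pose just before it. get_calibration takes no time and is no camera call; for the wrist camera it gives the pose at the moment of the call.
- r.finish_job(): hands the job in; it is judged then, once.
The state is a dict: "clock": time; "q": joint angles; "qd": joint speeds; "joint_torque": joint torques, N m; "tool_pos": TCP position; "eef_rot": TCP orientation; "contact_force": force on the tool from outside, world axes, zero at the start; "moment": the same for the moment, N m; "opening": opening from 0.0 (shut) to 1.0 (fully open); "finger_force": force on a finger pad.
Only numpy, scipy, OpenCV 4.12 (cv2) and the standard library are available. Lean on these libraries where they do the work, as an engineer would, in place of code of your own. Each camera call takes 0.05 s, during which the arm holds its last target. There are 200 camera calls.

TASK

Load the lathe's collet magazine in pocket order: the thick collet stem-down and fully home in pocket 1 (one dot, the wide hole in the middle), then the slim collet in pocket 2 (two dots, the small hole at the end). Then turn the quarter-turn stud until its wing lies along the scribed line on the frame, lift the cowl cover by its bar handle and fit it over the stud so that the wing passes up through the cover's slot. Press the cover fully down against the frame on its sprung gasket and finish while still holding it pressed home, so that the fitter can lock it; do not let go.

Things in the scene. Friction and masses are not known exactly. Their poses are not given: they have to be found in the camera images.
- frame: The magazine frame: a grey painted block 140 (x) x 240 (y) x 45 mm high, fixed to the bench. Origin at the centre of its underside, z up. On its flat top (the deck, 45 mm above the bench) along its y axis lie: the stud at y = -70 mm, pocket 1 at y = +5 mm, pocket 2 at y = +70 mm, all at x = 0.
- deck (a point): Centre of the frame's top face (45 mm above the bench), axes as the frame's. A black rubber gasket ring, 118 x 218 mm outside, 6 mm wide, stands 6 mm above the deck round its edge.
- gasket (a joint): How far the gasket ring is pushed down, m: 0 free (6 mm proud of the deck), 0.006 flush with the deck. It is sprung: about 6 N to start moving, 10 N to bring it flush; the cover's own weight (about 3 N) does not push it down. At 0.006 the cover's rim meets the rigid deck.
- pocket1 (a point): Centre of the mouth of pocket 1, in the deck: round hole 27 mm wide, 32 mm deep, one black dot beside it. Takes the thick collet.
- pocket2 (a point): Centre of the mouth of pocket 2, in the deck: round hole 19 mm wide, 32 mm deep, two black dots beside it. Takes the slim collet.
- stud (a joint): Angle of the quarter-turn stud in rad, anticlockwise seen from above. 0: the wing lies along the frame's x axis, over the scribed black line on the deck, lined up with the cover's slot. Starts 0.8 to 1.5 rad off, so it must be turned clockwise; no stop at 0 (range -0.4 to 1.75). Light friction (about 0.05 N m) keeps it where it is left.
- stud_wing (a point): Centre of the stud's wing, on the stud's axis, 50 mm above the deck. The steel wing is an upright flat bar 30 mm long, 8 mm thick, 20 mm tall (40 to 60 mm above the deck) on an 8 mm post; this point's x axis runs along the wing and turns with it.
- collet_thick: Thick steel collet standing on the bench, 53 mm tall, about 150 g: stem 24 mm wide and 28 mm long below, head 30 mm wide and 25 mm tall above. Origin at the centre of the stem's foot, z up to the head. Home when the head's shoulder rests on the deck, the origin then 28 mm below the pocket's mouth.
- collet_slim: Slim steel collet standing on the bench, 53 mm tall, about 80 g: stem 16 mm wide and 28 mm long below, head 22 mm wide and 25 mm tall above. Origin at the centre of the stem's foot, z up to the head. Home when the head's shoulder rests on the deck, the origin then 28 mm below the pocket's mouth.
- cowl: The cowl cover: an aluminium shell open below, 120 (x) x 220 (y) x 36 mm high with 6 mm walls, about 0.3 kg (0.24 to 0.36), standing on the bench. Origin at the centre of its lower rim, z up. Fitted, its origin lies at the point deck and its axes along the frame's (same way round).
- cowl_slot (a point): Centre of the slot through the cover's 3 mm top, at y = -70 mm, 36 mm above the rim: 38 mm along the cover's x, 16 mm along its y.
- cowl_handle (a point): Centre of the cover's black bar handle, at y = +10 mm, 60 mm above the rim: a bar 78 mm long along the cover's y, 16 mm wide (x), 16 mm tall (52 to 68 mm above the rim), on a foot at each end; 16 mm free below it.
Not all that is in view belongs to the job. What is shaped like the collet_thick but blue or pink is not meant.

How it is judged:
On the way, in this order (a step that is already met when the one before it is completed fails the run):
1. the thick collet stands fully home in pocket 1 (horizontal distance between collet_thick and pocket1 below 0.007 m and z of collet_thick in the frame of pocket1 below -0.0245 m and angle between collet_thick's own z axis and vertical below 0.12 rad and not (horizontal distance between collet_slim and pocket2 below 0.007 m and z of collet_slim in the frame of pocket2 below -0.0245 m and angle between collet_slim's own z axis and vertical below 0.12 rad)), for 0.2 s.
2. then the slim collet stands fully home in pocket 2 (horizontal distance between collet_thick and pocket1 below 0.007 m and z of collet_thick in the frame of pocket1 below -0.0245 m and angle between each of collet_thick, collet_slim's own z axis and vertical below 0.12 rad and horizontal distance between collet_slim and pocket2 below 0.007 m and z of collet_slim in the frame of pocket2 below -0.0245 m), for 0.2 s.
3. then the stud's wing is turned in line with the scribed line (value of joint stud between -0.17 and 0.17 rad and horizontal distance between cowl and deck above 0.15 m), for 0.2 s.
At the end, for the whole second after the job is handed in: Collets home (7 mm, 24.5 mm deep, tilt < 0.12 rad); stud within 0.22 rad, through the slot (8 mm); cover along the frame (0.1 rad), level (0.03 rad), rim within 2 mm of the deck, gasket down 4.5 mm or more; cover on frame over 7 N, fingers on cover over 3 N, throughout the last second (all of step 2 and value of joint stud between -0.22 and 0.22 rad and horizontal distance between cowl_slot and stud_wing below 0.008 m and angle between the y axis of cowl and the y axis of frame, either way round below 0.1 rad and angle between cowl's own z axis and vertical below 0.03 rad and z of cowl in the frame of deck below 0.002 m and value of joint gasket above 0.0045 m and contact force between cowl and frame above 7 N and contact force between the fingers and cowl above 3 N); the arm keeps its last pose, push and grip.
It also fails if it takes over 72 s, if anything falls off the work surface, if the arm or the gripper's body presses on something with over 40 N, if the wrist force passes 120 N, or if a joint passes its speed limit or range.

## Working session

There is one attempt and no reset: what is moved stays moved. The work goes in short steps, Python scripts to look and compute and a tool call to move; the robot and the scene stay as the last step left them, time stands still between calls to the robot, and variables do not carry over. Pictures are saved under pics/ and viewed, at most 10 in all, crops included, and the job is handed in when it is done.

Besides the shell and the picture viewer there is one more tool, called after ">>>" by a JSON object that holds its "name" and its "arguments", one argument or row to a line. step_arm: Moves the arm, as the interface text tells. Its arguments: {"type":"object","properties":{"series":{"type":"array"},"force":{"type":"number"}},"required":["series"]}

```bash
mkdir -p pics; python3 - <<'E'
from plant import r
import cv2,numpy as np
s=r.get_state();print({k:np.round(v,3).tolist() for k,v in s.items()})
for n in["scene","side"]:
    im,d=r.snapshot(n);cv2.imwrite(f"pics/{n}0.png",im);np.save(f"pics/{n}0.npy",d)
    c=r.get_calibration(n);print(n,np.round(c["intrinsics"],1).tolist(),np.round(c["pose"],3).tolist(),(d>0).mean(), [k for k in c])
E
```

```text
{'clock': 0.0, 'q': [1.203, 0.69, -0.195, 1.566, 0.157, 0.903, -0.215], 'qd': [0.001, 0.001, 0.001, 0.001, -0.001, 0.001, 0.001], 'joint_torque': [-0.001, -52.756, -1.267, -15.343, -0.053, 0.007, 0.0], 'tool_pos': [0.244, -0.575, 0.238], 'eef_rot': [0.98, 0.2, -0.0, -0.001], 'contact_force': [-0.167, -0.859, -0.811], 'moment': [-0.044, -0.02, 0.039], 'finger_force': 0.0, 'opening': 0.995}
scene [[361.3, 0.0, 322.4], [0.0, 361.3, 193.5], [0.0, 0.0, 1.0]] [[-0.507, -0.572, 0.644, 1.099], [0.862, -0.355, 0.362, 0.324], [0.021, 0.739, 0.673, 0.657], [0.0, 0.0, 0.0, 1.0]] 0.99624609375 ['intrinsics', 'pose']
side [[473.4, 0.0, 312.9], [0.0, 473.4, 213.4], [0.0, 0.0, 1.0]] [[0.896, 0.278, -0.346, 0.158], [-0.444, 0.527, -0.725, -0.823], [-0.019, 0.803, 0.596, 0.783], [0.0, 0.0, 0.0, 1.0]] 0.99606640625 ['intrinsics', 'pose']
```

View pics/scene0.png

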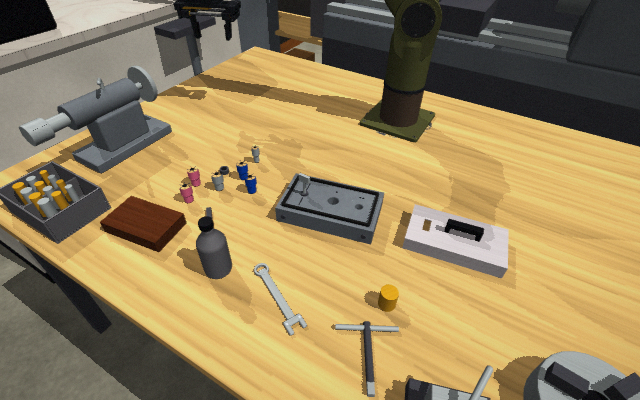

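View pics/side0.png

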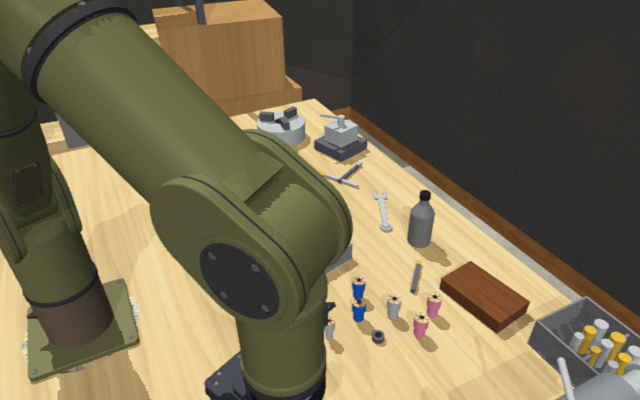

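The scene view shows the frame at about (332,208) with the stud at (303,185). The cowl is at (457,238) with its slot at (427,225). The grey thick collet is at (218,181) among the blue and pink ones, and the slim one is at (255,153). In the side view the arm hides most of the frame.

```bash
cat > h.py <<'E'
from plant import r
import cv2,numpy as np
def cloud(n,d,c):
    K=c["intrinsics"];P=c["pose"];v,u=np.mgrid[:400,:640]
    p=np.stack([(u-K[0,2])/K[0,0]*d,-(v-K[1,2])/K[1,1]*d,-d],-1)
    return p@P[:3,:3].T+P[:3,3]
def shot(n,tag):
    c=r.get_calibration(n);im,d=r.snapshot(n);cv2.imwrite(f"pics/{n}{tag}.png",im)
    return im,d,c,cloud(n,d,c)
def ray(c,u,v,z):
    K=c["intrinsics"];P=c["pose"];w=P[:3,:3]@np.array([(u-K[0,2])/K[0,0],-(v-K[1,2])/K[1,1],-1]);t=P[:3,3]
    return t+w*(z-t[2])/w[2]
def rect(X,m,scale=2000):
    # min-area rectangle (m) of masked points, top view
    (c,s,a)=cv2.minAreaRect((X[m][:,:2]*scale).astype(np.float32))
    return np.array(c)/scale,np.array(s)/scale,a
E
python3 - <<'E'
from h import *
d=np.load("pics/scene0.npy");im=cv2.imread("pics/scene0.png");c=r.get_calibration("scene");X=cloud("scene",d,c)
def box(u0,u1,v0,v1,lo,hi):
    m=np.zeros((400,640),bool);m[v0:v1,u0:u1]=1;return m&(X[...,2]>lo)&(X[...,2]<hi)
print("bench z",np.median(X[300:330,200:240,2]))
for n,b in dict(frame=(270,390,170,245,.038,.06),cowl=(395,515,200,280,.031,.042),handle=(395,515,200,280,.06,.075),wing=(270,390,165,245,.08,.12),thick=(211,227,165,195,.045,.06),slim=(248,264,140,168,.045,.06)).items():
    m=box(*b);print(n,m.sum(),*[np.round(x,4) for x in rect(X,m)],np.round(X[m].mean(0),4))
for n,u,v in [("p1",333,201),("p2",360,206),("slot",427,225)]:
    print(n,ray(c,u,v,.036 if n=="slot" else .045).round(4))
E
```

```text
bench z -0.0006436135808912669
frame 3800 [0.5215 0.0232] [0.1445 0.2408] 12.9662 [0.5291 0.0314 0.0452]
cowl 3407 [0.4582 0.3225] [0.1255 0.221 ] 9.4945 [0.4654 0.3272 0.0354]
handle 254 [0.4572 0.332 ] [0.0183 0.0783] 10.4419 [0.4592 0.3326 0.0662]
wing 92 [ 0.5383 -0.0432] [0.0295 0.009 ] 86.8932 [ 0.5397 -0.0429  0.0969]
thick 43 [ 0.603  -0.2723] [0.0196 0.0292] 73.539 [ 0.6042 -0.2716  0.0503]
slim 23 [ 0.4548 -0.2666] [0.017  0.0182] 64.1784 [ 0.4564 -0.2642  0.0501]
p1 [0.5235 0.0307 0.045 ]
p2 [0.5043 0.0952 0.045 ]
slot [0.47   0.2544 0.036 ]
```

```bash
python3 - <<'E'
from h import *
d=np.load("pics/scene0.npy");c=r.get_calibration("scene");X=cloud("scene",d,c)
m=np.zeros((400,640),np.uint8);m[140:210,175:268]=1;m&=((X[...,2]>.012)).astype(np.uint8)
n,l,s,ce=cv2.connectedComponentsWithStats(m)
for i in range(1,n):
    if s[i,4]>15:
        q=X[l==i];t=q[q[:,2]>q[:,2].max()-.012];print(ce[i].round(),q[:,2].max().round(3),t.mean(0).round(3))
w=r.get_calibration("wrist");s=r.get_state();print(np.round(w["pose"],3),w["intrinsics"].round(0).tolist(),s["tool_pos"])
E
```

```text
[255. 153.] 0.054 [ 0.458 -0.263  0.048]
[247. 177.] 0.055 [ 0.555 -0.213  0.049]
[191. 168.] 0.055 [ 0.619 -0.348  0.052]
[224. 168.] 0.051 [ 0.586 -0.277  0.051]
[194. 177.] 0.053 [ 0.626 -0.336  0.046]
[218. 181.] 0.657 [1.099 0.324 0.657]
[187. 193.] 0.657 [1.099 0.324 0.657]
[[ 0.392  0.887  0.244  0.306]
 [-0.92   0.378  0.102 -0.549]
 [-0.002 -0.264  0.965  0.384]
 [ 0.     0.     0.     1.   ]] [[331.0, 0.0, 323.0], [0.0, 331.0, 193.0], [0.0, 0.0, 1.0]] [ 0.2441608  -0.57471247  0.2379837 ]
```

>>> {"name": "step_arm", "arguments": {
  "series": [
    [24,25,0,0,0,0.141,0],
    [24,25,0,0,0,0.141,0],
    [24,25,0,0,0,0.141,0],
    [24,25,0,0,0,0.141,0],
    [24,25,0,0,0,0.141,0],
    [24,25,0,0,0,0.141,0],
    [24,25,0,0,0,0.141,0],
    [24,25,0,0,0,0.141,0],
    [24,25,0,0,0,0.141,0],
    [24,25,0,0,0,0.141,0],
    [24,25,0,0,0,0.141,0],
    [24,25,0,0,0,0.141,0],
    [0,0,0,0,0,0,0],
    [0,0,0,0,0,0,0]
  ]
}}

```text
clock: 1.5
tool_pos: [0.5324, -0.2747, 0.2382]
eef_rot: [0.5, 0.866, -0.0, -0.001]
contact_force: [-0.8, -0.0, -0.2]
opening: 0.995
finger_force: 0.0
```

```bash
python3 - <<'E'
from h import *
im,d,c,X=shot("wrist","1")
s=r.get_state();print(s["clock"],s["tool_pos"].round(4) if hasattr(s["tool_pos"],"round") else s["tool_pos"],s["eef_rot"],np.round(s["q"],2))
m=((X[...,2]>.04)&(X[...,2]<.07)&(d>.15)).astype(np.uint8)
n,l,st,ce=cv2.connectedComponentsWithStats(m)
for i in range(1,n):
    if st[i,4]>60:
        q=X[l==i];k=l==i;t=q[q[:,2]>np.median(q[:,2])-.004]
        cc,rr=cv2.minEnclosingCircle((t[:,:2]*2000).astype(np.float32))
        print(ce[i].round(),st[i,4],np.median(q[:,2]).round(4),t.mean(0).round(4),np.array(cc)/2000,rr/2000,im[k].mean(0).round())
E
```

```text
1.55 [ 0.5316 -0.2761  0.2382] [ 5.00972009e-01  8.65463031e-01 -6.62916246e-04 -5.90896973e-04] [ 0.75  0.71 -0.64  1.63  0.5   0.96  0.47]
[475.  12.] 2407 0.0454 [ 0.5797 -0.0762  0.0463] [ 0.56214282 -0.07410948] 0.055473262786865235 [74. 73. 72.]
[388. 119.] 217 0.0532 [ 0.5626 -0.1967  0.0533] [ 0.56299701 -0.1968347 ] 0.014224411010742188 [54. 61. 69.]
[258. 126.] 93 0.0534 [ 0.4534 -0.2678  0.0534] [ 0.45313336 -0.26797073] 0.009768407821655273 [56. 71. 81.]
[619. 153.] 1395 0.055 [ 0.7778 -0.1117  0.0604] [ 0.79350964 -0.104606  ] 0.029061159133911132 [38. 38. 39.]
[334. 150.] 183 0.0534 [ 0.5311 -0.2514  0.0534] [ 0.53110425 -0.25099431] 0.014282320022583008 [53. 58. 64.]
[377. 202.] 231 0.0527 [ 0.5996 -0.2765  0.053 ] [ 0.60036517 -0.27680478] 0.014233260154724122 [62. 75. 81.]
[360. 259.] 254 0.0522 [ 0.6187 -0.342   0.0527] [ 0.62037762 -0.34401746] 0.014636862754821777 [ 63.  69. 100.]
[410. 258.] 96 0.0475 [ 0.6656 -0.313   0.0491] [ 0.66797693 -0.31338519] 0.010165190696716309 [59. 59. 98.]
```

>>> {"name": "step_arm", "arguments": {
  "series": [
    [34,-1,0,0,0,0,0.3],
    [34,-1,0,0,0,0,0.3],
    [0,0,-45,0,0,0,0.3],
    [0,0,-45,0,0,0,0.3],
    [0,0,-45,0,0,0,0.3],
    [0,0,-45,0,0,0,0.3],
    [0,0,-24,0,0,0,0.3],
    [0,0,0,0,0,0,0.3],
    [0,0,0,0,0,0,0.3],
    [0,0,0,0,0,0,1],
    [0,0,0,0,0,0,1],
    [0,0,0,0,0,0,1],
    [0,0,0,0,0,0,1],
    [0,0,0,0,0,0,1],
    [0,0,0,0,0,0,1],
    [0,0,0,0,0,0,1]
  ],
  "force": 25
}}

```text
clock: 3.15
tool_pos: [0.6009, -0.2774, 0.0354]
eef_rot: [0.5, 0.866, 0.0, 0.001]
contact_force: [0.3, -0.4, 5.6]
opening: 0.327
finger_force: 25.0
```

>>> {"name": "step_arm", "arguments": {
  "series": [
    [0,0,40,0,0,0,1],
    [0,0,50,0,0,0,1],
    [0,0,50,0,0,0,1],
    [-13,43,10,0,0,-0.05,1],
    [-13,43,0,0,0,-0.05,1],
    [-13,43,0,0,0,-0.05,1],
    [-13,43,0,0,0,-0.05,1],
    [-14,43,0,0,0,-0.05,1],
    [-14,43,0,0,0,-0.05,1],
    [0,0,0,0,0,0,1],
    [0,0,0,0,0,0,1],
    [0,0,0,0,0,0,1]
  ]
}}

```text
clock: 4.35
tool_pos: [0.5206, -0.0207, 0.1844]
eef_rot: [0.625, 0.781, -0.001, 0.0]
contact_force: [-0.3, 0.1, -1.6]
opening: 0.327
finger_force: 25.0
```

```bash
python3 - <<'E'
from h import *
im,d,c,X=shot("wrist","2");np.save("pics/wrist2.npy",X)
s=r.get_state();print(s["clock"],np.round(s["tool_pos"],4),s["eef_rot"],s["opening"],np.round(s["q"],2))
E
```

```text
4.4 [ 0.5206 -0.0211  0.1844] [ 6.25036516e-01  7.80595335e-01 -5.03083031e-04  1.54362774e-04] 0.3291043406642652 [ 0.24  0.67 -0.47  1.92  0.48  0.66 -0.31]
```

View pics/wrist2.png

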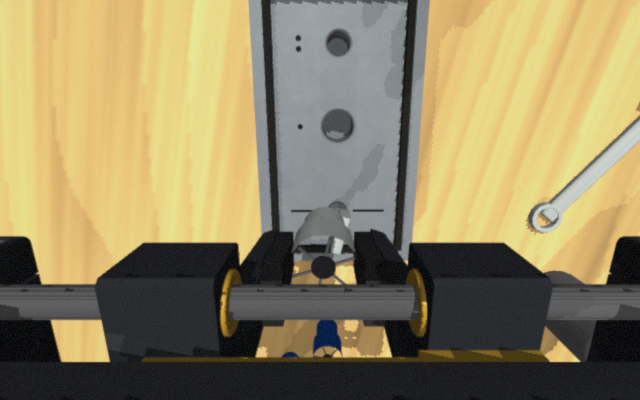

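The wrist view shows pocket 1 (one dot) at (338,125) and pocket 2 (two dots) at (339,42). The scribed line is at v≈210. The collet is held between the fingers near (325,235).

```bash
cat >> h.py <<'E'
def hole(im,c,u,v,w,z=.045):
    g=cv2.GaussianBlur(cv2.cvtColor(im,cv2.COLOR_BGR2GRAY),(3,3),0)[v-w:v+w,u-w:u+w]
    t,b=cv2.threshold(g,0,255,cv2.THRESH_BINARY_INV|cv2.THRESH_OTSU)
    cs,_=cv2.findContours(b,cv2.RETR_EXTERNAL,cv2.CHAIN_APPROX_NONE)
    k=cv2.convexHull(max(cs,key=cv2.contourArea))[:,0]+[u-w,v-w]
    p=np.array([ray(c,a+.0,e+.0,z)[:2] for a,e in k]);q,rr=cv2.minEnclosingCircle((p*2000).astype(np.float32))
    return np.array(q)/2000,rr/2000,cv2.minAreaRect((p*2000).astype(np.float32))
E
python3 - <<'E'
from h import *
im=cv2.imread("pics/wrist2.png");X=np.load("pics/wrist2.npy");c=r.get_calibration("wrist")
P=[]
for u,v,w in[(338,125,22),(339,42,18)]:
    q,rr,m=hole(im,c,u,v,w);P.append(np.array(m[0])/2000);print(q,rr,np.array(m[0])/2000,np.array(m[1])/2000)
dv=P[1]-P[0];print(np.linalg.norm(dv),"yaw",np.degrees(np.arctan2(-dv[0],dv[1])))
print("deck z",np.median(X[80:100,300:320,2]))
g=cv2.cvtColor(im,cv2.COLOR_BGR2GRAY)
# dark gasket strips: centre lines
m=(X[...,2]>.0485)&(X[...,2]<.054);m[200:]=0
for lo,hi in[(245,300),(380,430)]:
    q=X[:,lo:hi][m[:,lo:hi]];print(len(q),cv2.fitLine(q[:,:2].astype(np.float32),cv2.DIST_HUBER,0,.01,.01).ravel())
m=(X[...,2]>.09)&(X[...,2]<.107);m[:190]=0;m[:,:290]=0;m[:,360:]=0
print(m.sum())
E
```

```text
[0.52139087 0.02921441] 0.014090509414672851 [0.52145306 0.0293177 ] [0.02785227 0.02738658]
[0.50708344 0.09239152] 0.010060846328735351 [0.50692355 0.09253465] [0.01916208 0.01907159]
0.0648651704639761 yaw 12.94382080310264
deck z 0.045143668621784955
1566 [ 0.22391017 -0.9746098   0.46241212  0.03761755]
1618 [ 0.22320965 -0.9747705   0.57119364  0.06224271]
292
```

>>> {"name": "step_arm", "arguments": {
  "series": [
    [1,50,0,0,0,0,1],
    [0,0,-40,0,0,0.005,1],
    [0,0,-40,0,0,0,1],
    [0,0,-17,0,0,0,1],
    [0,0,0,0,0,0,1],
    [0,0,0,0,0,0,1],
    [0,0,0,0,0,0,1]
  ]
}}

```text
clock: 5.1
tool_pos: [0.5226, 0.0303, 0.0888]
eef_rot: [0.623, 0.782, 0.001, 0.001]
contact_force: [0.5, -0.0, -1.2]
opening: 0.325
finger_force: 25.0
```

```bash
python3 - <<'E'
from h import *
for i in range(3):
    s=r.get_state();print(s["clock"],np.round(s["tool_pos"],4),s["contact_force"])
    if i==0: im,d,c,X=shot("scene","3")
    if i==1: 
        im,d,c,X=shot("wrist","3")
    
cv2.imwrite("pics/w3c.png",cv2.resize(im[150:400,200:450],None,fx=2,fy=2))
E
```

```text
5.1 [0.5226 0.0303 0.0888] [ 0.54197361 -0.03743052 -1.23485106]
5.15 [0.5226 0.0304 0.0889] [ 0.40095151 -0.0787979  -1.39954663]
5.2 [0.5224 0.0305 0.0889] [-0.89646183 -0.60448047 -1.30927814]
```

View pics/w3c.png

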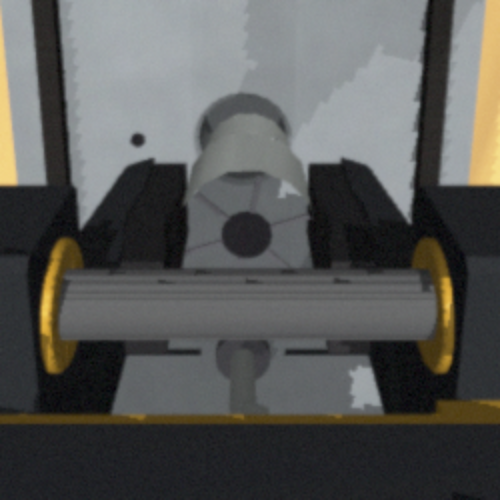

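The crop shows the stem over pocket 1, laterally centred (stem about 247, hole about 245). The measured TCP is 1 mm off in both x and y, so I'll correct that and go down.

>>> {"name": "step_arm", "arguments": {
  "series": [
    [-1,-1,-4,0,0,0,1],
    [0,0,-4,0,0,0,1],
    [0,0,-3,0,0,0,1],
    [0,0,-3,0,0,0,1],
    [0,0,-3,0,0,0,1],
    [0,0,0,0,0,0,1]
  ]
}}

```text
clock: 5.8
tool_pos: [0.5202, 0.0298, 0.0703]
eef_rot: [0.622, 0.783, -0.0, -0.0]
contact_force: [-1.0, 0.6, -0.4]
opening: 0.326
finger_force: 25.0
```

>>> {"name": "step_arm", "arguments": {
  "series": [
    [0,0,-4,0,0,0,1],
    [0,0,-4,0,0,0,1],
    [0,0,-4,0,0,0,1],
    [0,0,-4,0,0,0,1],
    [0,0,0,0,0,0,1],
    [0,0,0,0,0,0,1]
  ]
}}

```text
clock: 6.4
tool_pos: [0.5204, 0.0298, 0.0546]
eef_rot: [0.622, 0.783, -0.0, -0.0]
contact_force: [0.4, 0.3, -1.6]
opening: 0.329
finger_force: 25.0
```

>>> {"name": "step_arm", "arguments": {
  "series": [
    [0,0,-2,0,0,0,1],
    [0,0,0,0,0,0,1],
    [0,0,0,0,0,0,0.4],
    [0,0,0,0,0,0,0.4],
    [0,0,0,0,0,0,0.4],
    [0,0,10,0,0,0,0.4],
    [0,0,40,0,0,0,0.4],
    [0,0,45,0,0,0,0.4],
    [0,0,40,0,0,0,0.4],
    [0,0,0,0,0,0,0.4],
    [0,0,0,0,0,0,0.4]
  ]
}}

```text
clock: 7.5
tool_pos: [0.5209, 0.0295, 0.189]
eef_rot: [0.622, 0.783, 0.001, 0.001]
contact_force: [1.1, -0.4, -0.6]
opening: 0.598
finger_force: 0.0
```

```bash
python3 - <<'E'
from h import *
im,d,c,X=shot("wrist","4");s=r.get_state();print(s["clock"],np.round(s["tool_pos"],4))
m=(X[...,2]>.062)&(X[...,2]<.078)&(d>.12)&(np.hypot(X[...,0]-.521,X[...,1]-.029)<.03)
print(m.sum(),np.median(X[m][:,2]),rect(X,m))
E
```

```text
7.55 [0.5201 0.0293 0.1879]
284 0.070362774264454 (array([0.52061481, 0.02990178]), array([0.02660328, 0.02778626]), 13.835230827331543)
```

>>> {"name": "step_arm", "arguments": {
  "series": [
    [-11,-49,0,0,0,0,0.4],
    [-11,-49,0,0,0,0,0.4],
    [-11,-49,0,0,0,0,0.4],
    [-11,-50,0,0,0,0,0.4],
    [-11,-50,0,0,0,0,0.4],
    [-12,-50,0,0,0,0,0.4],
    [0,0,0,0,0,0,0.4],
    [0,0,0,0,0,0,0.4],
    [0,0,0,0,0,0,0.4]
  ]
}}

```text
clock: 8.45
tool_pos: [0.4545, -0.261, 0.187]
eef_rot: [0.621, 0.784, 0.0, -0.001]
contact_force: [0.0, 0.1, 0.2]
opening: 0.6
finger_force: 0.0
```

```bash
python3 - <<'E'
from h import *
im,d,c,X=shot("wrist","5");s=r.get_state();print(s["clock"],np.round(s["tool_pos"],4))
m=(X[...,2]>.047)&(X[...,2]<.058)&(d>.12)&(np.hypot(X[...,0]-.453,X[...,1]+.268)<.03)
print(m.sum(),np.median(X[m][:,2]),rect(X,m))
E
```

```text
8.5 [ 0.4548 -0.2607  0.1873]
147 0.05306429706903948 (array([ 0.45222189, -0.26729584]), array([0.01884829, 0.02064926]), 4.436521053314209)
```

>>> {"name": "step_arm", "arguments": {
  "series": [
    [-2,-7,-30,0,0,0,0.4],
    [0,0,-45,0,0,0,0.4],
    [0,0,-45,0,0,0,0.4],
    [0,0,-32,0,0,0,0.4],
    [0,0,0,0,0,0,0.4],
    [0,0,0,0,0,0,0.4],
    [0,0,0,0,0,0,1],
    [0,0,0,0,0,0,1],
    [0,0,0,0,0,0,1],
    [0,0,0,0,0,0,1],
    [0,0,0,0,0,0,1],
    [0,0,0,0,0,0,1]
  ]
}}

```text
clock: 9.7
tool_pos: [0.4529, -0.2702, 0.0364]
eef_rot: [0.622, 0.783, 0.0, 0.001]
contact_force: [-0.0, -0.0, 6.3]
opening: 0.232
finger_force: 25.0
```

>>> {"name": "step_arm", "arguments": {
  "series": [
    [0,0,40,0,0,0,1],
    [0,0,50,0,0,0,1],
    [0,0,50,0,0,0,1],
    [6,40,10,0,0,0,1],
    [7,40,0,0,0,0,1],
    [7,40,0,0,0,0,1],
    [7,40,0,0,0,0,1],
    [7,40,0,0,0,0,1],
    [7,40,0,0,0,0,1],
    [7,40,0,0,0,0,1],
    [6,40,0,0,0,0,1],
    [0,40,0,0,0,0,1],
    [0,0,0,0,0,0,1],
    [0,0,0,0,0,0,1],
    [0,0,0,0,0,0,1]
  ]
}}

```text
clock: 11.2
tool_pos: [0.5061, 0.0883, 0.1854]
eef_rot: [0.623, 0.782, -0.001, 0.0]
contact_force: [-0.4, -0.3, -1.1]
opening: 0.234
finger_force: 25.0
```

```bash
python3 - <<'E'
from h import *
im,d,c,X=shot("wrist","6");s=r.get_state();t=np.array(s["tool_pos"]);print(s["clock"],t.round(4),s["eef_rot"][:2],s["opening"])
# collet head top in hand expected near z=t+.019
q=X[(np.hypot(X[...,0]-t[0],X[...,1]-t[1])<.02)&(X[...,2]<t[2]+.03)&(X[...,2]>t[2]-.04)]
print(len(q),np.histogram(q[:,2]-t[2],bins=np.arange(-.04,.031,.005)))
a=q[(q[:,2]>t[2]+.012)&(q[:,2]<t[2]+.026)];print(len(a),np.median(a[:,2])-t[2],a.mean(0)-t,rect(X,(np.hypot(X[...,0]-t[0],X[...,1]-t[1])<.02)&(X[...,2]>t[2]+.012)&(X[...,2]<t[2]+.026)))
cv2.imwrite("pics/w6c.png",cv2.resize(im[100:350,200:450],None,fx=2,fy=2))
E
```

```text
11.25 [0.5062 0.088  0.1854] [0.62311798 0.78212731] 0.23524738895606878
3013 (array([  0,  27,  75,  82,  34,   0,  82, 154, 309, 385, 419, 796, 386,
       264]), array([-4.00000000e-02, -3.50000000e-02, -3.00000000e-02, -2.50000000e-02,
       -2.00000000e-02, -1.50000000e-02, -1.00000000e-02, -5.00000000e-03,
       -2.08166817e-17,  5.00000000e-03,  1.00000000e-02,  1.50000000e-02,
        2.00000000e-02,  2.50000000e-02,  3.00000000e-02]))
1524 0.017165403059734963 [-0.00124304  0.00530435  0.01816167] (array([0.50569516, 0.09039791]), array([0.03592538, 0.02277406]), 12.887907981872559)
```

View pics/w6c.png

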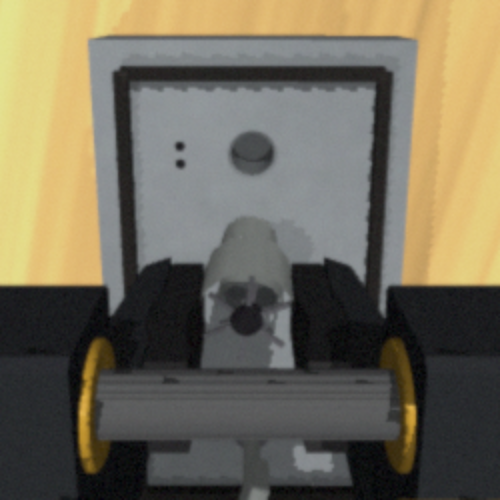

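The crop shows the slim collet in hand with its stem visible at about (248,240), ahead of pocket 2 at (252,152). I'll work out its offset along the tool's x axis.

```bash
python3 - <<'E'
from h import *
im=cv2.imread("pics/wrist6.png")
im,d,c,X=shot("wrist","6b");s=r.get_state();t=np.array(s["tool_pos"]);yaw=2*np.arctan2(s["eef_rot"][1],s["eef_rot"][0])
e=np.array([np.cos(yaw),np.sin(yaw)]);f=np.array([-e[1],e[0]])
D=X-t;a=D[...,:2]@e;b=D[...,:2]@f;z=D[...,2]
print(np.degrees(yaw),t.round(4))
for n,lo,hi,R in[("stem",-.032,-.012,.008),("head",-.004,.014,.011)]:
    m=(z>lo)&(z<hi)&(abs(b)<R*.9)&(abs(a)<.03)
    cen=np.median((a-np.sqrt(np.maximum(R*R-b*b,0)))[m&(abs(b)<R*.5)])
    mm=(z>lo)&(z<hi)&(abs(b)<R+.001)&(abs(a)<.03)
    print(n,m.sum(),"a-centre",cen,"b range",np.percentile(b[mm],[2,98]))
u,v=200+252//2,100+152//2
print(hole(im,c,u,v,18))
E
```

```text
102.90342041617977 [0.5063 0.0881 0.1855]
stem 208 a-centre 0.001919471466416525 b range [-0.00725569  0.00645313]
head 585 a-centre 0.0019164938133802477 b range [-0.01141543  0.01142245]
(array([0.50673877, 0.09326635]), 0.010234039306640625, ((1013.9229125976562, 186.19117736816406), (38.01560974121094, 39.322872161865234), 57.741485595703125))
```

>>> {"name": "step_arm", "arguments": {
  "series": [
    [1,3,-30,0,0,0,1],
    [0,0,-40,0,0,0,1],
    [0,0,-27,0,0,0,1],
    [0,0,0,0,0,0,1],
    [0,0,0,0,0,0,1],
    [0,0,0,0,0,0,1]
  ]
}}

```text
clock: 11.9
tool_pos: [0.5085, 0.093, 0.0901]
eef_rot: [0.622, 0.783, 0.001, 0.001]
contact_force: [-0.2, 0.1, -0.1]
opening: 0.234
finger_force: 25.0
```

```bash
python3 - <<'E'
from h import *
a=[]
for i in range(4):
    s=r.get_state();a.append(s["tool_pos"]);r.snapshot("wrist")
print(np.array(a).round(4),s["contact_force"])
E
```

```text
[[0.5085 0.093  0.0901]
 [0.5085 0.0931 0.0903]
 [0.5085 0.0931 0.0902]
 [0.5083 0.0931 0.0901]] [-0.44000079 -0.55327133 -0.42538568]
```

>>> {"name": "step_arm", "arguments": {
  "series": [
    [-1,-2,-2,0,0,0,1],
    [0,0,-4,0,0,0,1],
    [0,0,-3,0,0,0,1],
    [0,0,-3,0,0,0,1],
    [0,0,-3,0,0,0,1],
    [0,0,-3,0,0,0,1],
    [0,0,0,0,0,0,1]
  ]
}}

```text
clock: 12.8
tool_pos: [0.5063, 0.0911, 0.0703]
eef_rot: [0.622, 0.783, -0.0, -0.0]
contact_force: [0.0, -0.2, 0.4]
opening: 0.236
finger_force: 25.0
```

>>> {"name": "step_arm", "arguments": {
  "series": [
    [0,0,-4,0,0,0,1],
    [0,0,-4,0,0,0,1],
    [0,0,-4,0,0,0,1],
    [0,0,-4,0,0,0,1],
    [0,0,-1,0,0,0,1],
    [0,0,0,0,0,0,1],
    [0,0,0,0,0,0,0.4],
    [0,0,0,0,0,0,0.4],
    [0,0,0,0,0,0,0.4],
    [0,0,10,0,0,0,0.4],
    [0,0,40,0,0,0,0.4],
    [0,0,45,0,0,0,0.4],
    [0,0,45,0,0,0,0.4],
    [0,0,0,0,0,0,0.4],
    [0,0,0,0,0,0,0.4]
  ]
}}

```text
clock: 14.3
tool_pos: [0.5069, 0.091, 0.1952]
eef_rot: [0.622, 0.783, 0.001, 0.001]
contact_force: [0.3, 0.5, 0.1]
opening: 0.598
finger_force: 0.0
```

```bash
python3 - <<'E'
from h import *
im,d,c,X=shot("wrist","7");s=r.get_state();print(s["clock"],np.round(s["tool_pos"],4))
m=(X[...,2]>.062)&(X[...,2]<.078)&(d>.12)&(np.hypot(X[...,0]-.507,X[...,1]-.0925)<.025)
print(m.sum(),np.median(X[m][:,2]),rect(X,m))
im,d,c,X=shot("scene","7")
m=(X[...,2]>.08)&(X[...,2]<.11)&(np.hypot(X[...,0]-.538,X[...,1]+.044)<.025)
print(m.sum(),rect(X,m))
E
```

```text
14.35 [0.506  0.0906 0.1939]
168 0.07021893023132048 (array([0.50618262, 0.09415788]), array([0.02077244, 0.01938138]), 34.25430679321289)
92 (array([ 0.53761938, -0.04365515]), array([0.009456  , 0.02932142]), 3.2556586265563965)
```

>>> {"name": "step_arm", "arguments": {
  "series": [
    [8,-33,0,0,0,-0.075,0.4],
    [8,-34,0,0,0,-0.075,0.4],
    [8,-34,0,0,0,-0.075,0.4],
    [8,-34,0,0,0,0,0.4],
    [0,0,-30,0,0,0,0.4],
    [0,0,-30,0,0,0,0.4],
    [0,0,0,0,0,0,0.4],
    [0,0,0,0,0,0,0.4]
  ]
}}

```text
clock: 15.2
tool_pos: [0.5375, -0.0434, 0.1329]
eef_rot: [0.706, 0.709, -0.001, -0.001]
contact_force: [0.4, -0.6, 0.5]
opening: 0.599
finger_force: 0.0
```

```bash
python3 - <<'E'
from h import *
im,d,c,X=shot("wrist","8");s=r.get_state();t=np.array(s["tool_pos"]);print(s["clock"],t.round(4),s["eef_rot"])
m=(X[...,2]>.085)&(X[...,2]<.108)&(np.hypot(X[...,0]-.538,X[...,1]+.044)<.02)
print(m.sum(),rect(X,m))
cv2.imwrite("pics/w8c.png",cv2.resize(im[150:400,200:450],None,fx=2,fy=2))
E
```

```text
15.25 [ 0.5384 -0.0433  0.1339] [ 7.05697554e-01  7.08513136e-01 -9.26488842e-05 -3.01422019e-04]
802 (array([ 0.53837408, -0.0442772 ]), array([0.03071814, 0.00798114]), 88.2973861694336)
```

View pics/w8c.png

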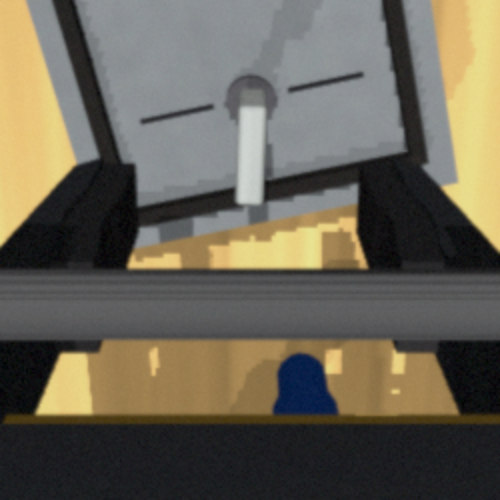

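The crop shows the wing upright between the open fingers at about (250,155), with the scribed line behind it. It measures 88.3° at (0.5384, -0.0443), so I'll grip it and turn it by -1.316 rad.

>>> {"name": "step_arm", "arguments": {
  "series": [
    [0,-1,-25,0,0,-0.03,0.4],
    [0,0,-28,0,0,0,0.4],
    [0,0,0,0,0,0,0.4],
    [0,0,0,0,0,0,1],
    [0,0,0,0,0,0,1],
    [0,0,0,0,0,0,1],
    [0,0,0,0,0,0,1],
    [0,0,0,0,0,0,1],
    [0,0,0,0,0,0,1],
    [0,0,0,0,0,0,1]
  ],
  "force": 15
}}

```text
clock: 16.25
tool_pos: [0.5383, -0.045, 0.081]
eef_rot: [0.717, 0.697, -0.0, 0.0]
contact_force: [-1.6, -0.2, 3.9]
opening: 0.086
finger_force: 15.0
```

>>> {"name": "step_arm", "arguments": {
  "series": [
    [0,0,0,0,0,-0.132,1],
    [0,0,0,0,0,-0.132,1],
    [0,0,0,0,0,-0.132,1],
    [0,0,0,0,0,-0.132,1],
    [0,0,0,0,0,-0.132,1],
    [0,0,0,0,0,-0.132,1],
    [0,0,0,0,0,-0.132,1],
    [0,0,0,0,0,-0.132,1],
    [0,0,0,0,0,-0.132,1],
    [0,0,0,0,0,-0.132,1],
    [0,0,0,0,0,0,1],
    [0,0,0,0,0,0,1]
  ]
}}

```text
clock: 17.45
tool_pos: [0.5373, -0.0442, 0.081]
eef_rot: [0.994, 0.112, -0.001, -0.0]
contact_force: [-2.3, 1.1, 5.1]
opening: 0.09
finger_force: 15.0
```

```bash
python3 - <<'E'
from h import *
s=r.get_state();t=np.array(s["tool_pos"]);print(s["clock"],t.round(4),np.degrees(2*np.arctan2(s["eef_rot"][1],s["eef_rot"][0])),s["contact_force"],np.round(s["q"],2))
E
```

```text
17.45 [ 0.5373 -0.0442  0.081 ] 12.851706242306427 [-2.28116034  1.14432526  5.05280523] [ 0.01  0.83 -0.02  1.95  0.04  0.37 -1.39]
```

>>> {"name": "step_arm", "arguments": {
  "series": [
    [0,0,0,0,0,0,0.4],
    [0,0,0,0,0,0,0.4],
    [0,0,0,0,0,0,0.3],
    [0,0,45,0,0,0,0.3],
    [0,0,45,0,0,0,0.3],
    [0,0,40,0,0,0.1,0.3],
    [-6,27,0,0,0,0.129,0.3],
    [-6,27,0,0,0,0.129,0.3],
    [-6,27,0,0,0,0.129,0.3],
    [-6,27,0,0,0,0.129,0.3],
    [-6,27,0,0,0,0.129,0.3],
    [-7,28,0,0,0,0.129,0.3],
    [-7,28,0,0,0,0.129,0.3],
    [-7,28,0,0,0,0.129,0.3],
    [-7,28,0,0,0,0.129,0.3],
    [-7,28,0,0,0,0.129,0.3],
    [-7,28,0,0,0,0.129,0.3],
    [0,0,0,0,0,0,0.3],
    [0,0,0,0,0,0,0.3]
  ]
}}

```text
clock: 19.35
tool_pos: [0.4663, 0.2581, 0.2105]
eef_rot: [0.644, 0.765, -0.0, 0.0]
contact_force: [0.2, 0.3, -0.1]
opening: 0.701
finger_force: 0.0
```

```bash
python3 - <<'E'
from h import *
im,d,c,X=shot("wrist","9");s=r.get_state();t=np.array(s["tool_pos"]);print(s["clock"],t.round(4),np.degrees(2*np.arctan2(s["eef_rot"][1],s["eef_rot"][0])),s["opening"])
g=np.hypot(X[...,0]-.457,X[...,1]-.33)<.15
m=(X[...,2]>.062)&(X[...,2]<.075)&g;m[240:]=0;print("bar",m.sum(),rect(X,m),np.median(X[m][:,2]))
m=(X[...,2]>.031)&(X[...,2]<.042)&g;m[240:]=0;print("top",m.sum(),rect(X,m))
im,d,c,X=shot("scene","9")
m=(X[...,2]>.08)&(X[...,2]<.11)&(np.hypot(X[...,0]-.538,X[...,1]+.044)<.025)
print("wing",m.sum(),rect(X,m))
E
```

```text
19.4 [0.4667 0.257  0.2105] 99.73816532669339 0.70110410323846
bar 1839 (array([0.45801328, 0.33233337]), array([0.01600532, 0.07745017]), 8.923181533813477) 0.06800031429427128
top 25245 (array([0.46118533, 0.31244669]), array([0.12033574, 0.19991185]), 8.963174819946289)
wing 67 (array([ 0.53860559, -0.04402523]), array([0.03131063, 0.00829405]), 12.947063446044922)
```

View pics/wrist9.png

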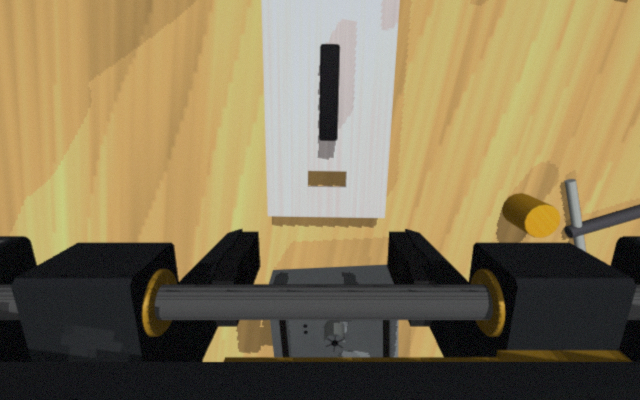

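The wrist view shows the cowl's bar at (329,92) and the slot at (327,179), both clear. The scene depth puts the wing along the scribed line.

>>> {"name": "step_arm", "arguments": {
  "series": [
    [-4,37,0,0,0,-0.014,0.3],
    [-5,38,0,0,0,0,0.3],
    [0,0,-40,0,0,0,0.3],
    [0,0,-40,0,0,0,0.3],
    [0,0,-30,0,0,0,0.3],
    [0,0,0,0,0,0,0.3],
    [0,0,0,0,0,0,0.3]
  ]
}}

```text
clock: 20.15
tool_pos: [0.4581, 0.3323, 0.101]
eef_rot: [0.65, 0.76, -0.0, 0.0]
contact_force: [-0.1, 0.9, 0.5]
opening: 0.705
finger_force: 0.0
```

```bash
python3 - <<'E'
from h import *
im,d,c,X=shot("wrist","10");s=r.get_state();t=np.array(s["tool_pos"]);print(s["clock"],t.round(4),np.degrees(2*np.arctan2(s["eef_rot"][1],s["eef_rot"][0])),s["opening"])
E
```

```text
20.2 [0.4585 0.3331 0.102 ] 98.96461139841043 0.7022476280382084
```

>>> {"name": "step_arm", "arguments": {
  "series": [
    [0,0,-30,0,0,0,0.3],
    [0,0,-20,0,0,0,0.3],
    [0,0,-8,0,0,0,0.3],
    [0,0,0,0,0,0,0.3],
    [0,0,0,0,0,0,1],
    [0,0,0,0,0,0,1],
    [0,0,0,0,0,0,1],
    [0,0,0,0,0,0,1],
    [0,0,0,0,0,0,1],
    [0,0,0,0,0,0,1],
    [0,0,0,0,0,0,1]
  ],
  "force": 55
}}

```text
clock: 21.3
tool_pos: [0.4576, 0.3332, 0.0429]
eef_rot: [0.649, 0.761, 0.0, 0.0]
contact_force: [0.4, 0.3, 1.7]
opening: 0.172
finger_force: 55.0
```

>>> {"name": "step_arm", "arguments": {
  "series": [
    [0,0,10,0,0,0,1],
    [0,0,25,0,0,0,1],
    [0,0,35,0,0,0,1],
    [0,0,35,0,0,0,1],
    [0,0,30,0,0,0,1],
    [6,-29,5,0,0,0.01,1],
    [6,-30,0,0,0,0.01,1],
    [6,-30,0,0,0,0.01,1],
    [6,-30,0,0,0,0.01,1],
    [6,-30,0,0,0,0.01,1],
    [6,-30,0,0,0,0.01,1],
    [6,-30,0,0,0,0.01,1],
    [7,-30,0,0,0,0,1],
    [7,-30,0,0,0,0,1],
    [7,-30,0,0,0,0,1],
    [0,0,0,0,0,0,1],
    [0,0,0,0,0,0,1],
    [0,0,0,0,0,0,1]
  ]
}}

```text
clock: 23.1
tool_pos: [0.52, 0.0353, 0.1829]
eef_rot: [0.621, 0.783, 0.0, -0.0]
contact_force: [-0.4, 1.4, -3.1]
opening: 0.169
finger_force: 55.0
```

```bash
cat > k.py <<'E'
from h import *
import sys
im,d,c,X=shot("scene","k"+sys.argv[1]);s=r.get_state();t=np.array(s["tool_pos"]);print(s["clock"],t.round(4),np.degrees(2*np.arctan2(s["eef_rot"][1],s["eef_rot"][0])),s["eef_rot"][2:],s["contact_force"],s["opening"])
zt=t[2]-.043+.036
m=(abs(X[...,2]-zt)<.006)&(np.hypot(X[...,0]-t[0],X[...,1]-t[1])<.16)&(im.min(-1)>90)
print("top",m.sum(),rect(X,m),np.median(X[m][:,2])-zt)
q=X[m];A=np.c_[q[:,:2]-q[:,:2].mean(0),np.ones(len(q))];print("slopes",np.linalg.lstsq(A,q[:,2],rcond=None)[0])
# slot: hole in the top mask
M=cv2.morphologyEx(m.astype(np.uint8),cv2.MORPH_CLOSE,np.ones((2,2)))
cs,h=cv2.findContours(M,cv2.RETR_CCOMP,cv2.CHAIN_APPROX_NONE)
for i,k in enumerate(cs):
    if h[0,i,3]>=0 and cv2.contourArea(k)>15:
        p=np.array([ray(c,a,b,zt)[:2] for a,b in k[:,0]]);rr=cv2.minAreaRect((p*2000).astype(np.float32))
        print("hole",k[:,0].mean(0),np.array(rr[0])/2000,np.array(rr[1])/2000,rr[2])
b=m.any(0).nonzero()[0];v=m.any(1).nonzero()[0]
cv2.imwrite("pics/kc%s.png"%sys.argv[1],cv2.resize(im[max(v[0]-20,0):v[-1]+20,b[0]-10:b[-1]+10],None,fx=3,fy=3))
E
python3 k.py 1
```

```text
23.15 [0.52   0.0356 0.1829] 103.19490357226407 [ 0.00033037 -0.00034896] [ 0.14360226  0.80384898 -3.5291412 ] 0.17398677778472676
top 2663 (array([0.52135199, 0.02466301]), array([0.12440305, 0.2211803 ]), 12.628077507019043) -0.0005663923240770419
slopes [-0.0078534   0.00159997  0.17521587]
hole [304.92857143 152.57142857] [ 0.54200519 -0.03823993] [0.0396856  0.01952584] 15.611823081970215
```

>>> {"name": "step_arm", "arguments": {
  "series": [
    [0,-1,-15,0,0,-0.004,1],
    [0,0,-20,0,0,0,1],
    [0,0,-15,0,0,0,1],
    [0,0,-10,0,0,0,1],
    [0,0,0,0,0,0,1],
    [0,0,0,0,0,0,1],
    [0,0,0,0,0,0,1]
  ]
}}

```text
clock: 23.85
tool_pos: [0.521, 0.0335, 0.1235]
eef_rot: [0.624, 0.782, 0.001, 0.0]
contact_force: [0.1, -0.3, -2.6]
opening: 0.171
finger_force: 55.0
```

```bash
python3 k.py 2
```

```text
23.9 [0.521  0.0334 0.1235] 102.84163026425962 [0.00063471 0.00051678] [-0.39780062 -0.22021836 -3.34237504] 0.17224939953338667
top 2483 (array([0.52256244, 0.02247433]), array([0.12380557, 0.2211657 ]), 13.004125595092773) -0.0005432231745698402
slopes [-0.00543685  0.00120903  0.11581096]
hole [304.62068966 172.79310345] [ 0.54127991 -0.03984049] [0.04072415 0.01861012] 12.217906951904297
```

View pics/kc2.png

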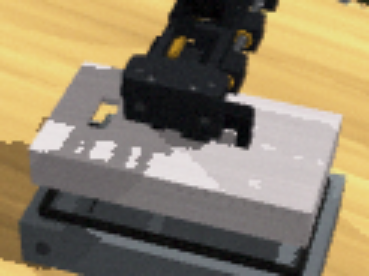

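The crop shows the cowl level over the frame, with the slot at crop (103,110) above the stud. I'll lower it through the slot.

>>> {"name": "step_arm", "arguments": {
  "series": [
    [-0.5,0.5,-4,0,0,0,1],
    [0,0,-4,0,0,0,1],
    [0,0,-3,0,0,0,1],
    [0,0,-3,0,0,0,1],
    [0,0,-3,0,0,0,1],
    [0,0,0,0,0,0,1],
    [0,0,0,0,0,0,1]
  ]
}}

```text
clock: 24.6
tool_pos: [0.5199, 0.0336, 0.1056]
eef_rot: [0.624, 0.782, -0.0, -0.0]
contact_force: [0.2, -0.2, -3.3]
opening: 0.172
finger_force: 55.0
```

```bash
python3 k.py 3; python3 - <<'E'
from h import *
im,d,c,X=shot("scene","kk")
m=(X[...,2]>.1)&(X[...,2]<.112)&(np.hypot(X[...,0]-.538,X[...,1]+.044)<.025)
print(m.sum(),rect(X,m) if m.sum()>3 else 0)
E
```

```text
24.65 [0.52   0.0336 0.1058] 102.83270338717531 [6.73505763e-05 5.03350240e-05] [ 0.26897209  0.81483597 -3.24422848] 0.1750715304523461
top 2441 (array([0.52092981, 0.02290845]), array([0.12387894, 0.22081166]), 13.096457481384277) -0.0006343418983910387
slopes [-0.00641948  0.00072731  0.09804098]
hole [304.93333333 179.03333333] [ 0.54042413 -0.0370637 ] [0.01809026 0.04169139] 89.93988037109375
35 (array([ 0.53711011, -0.04738892]), array([0.02051762, 0.03075121]), 88.5693359375)
```

>>> {"name": "step_arm", "arguments": {
  "series": [
    [0,0,-3,0,0,0,1],
    [0,0,-3,0,0,0,1],
    [0,0,-3,0,0,0,1],
    [0,0,-3,0,0,0,1],
    [0,0,-2,0,0,0,1],
    [0,0,-2,0,0,0,1],
    [0,0,0,0,0,0,1],
    [0,0,0,0,0,0,1]
  ]
}}

```text
clock: 25.5
tool_pos: [0.5199, 0.0336, 0.0901]
eef_rot: [0.624, 0.782, 0.0, 0.0]
contact_force: [-2.3, -0.5, 5.7]
opening: 0.173
finger_force: 55.0
```

>>> {"name": "step_arm", "arguments": {
  "series": [
    [0,0,-1,0,0,0,1],
    [0,0,-1,0,0,0,1],
    [0,0,-1,0,0,0,1],
    [0,0,0,0,0,0,1],
    [0,0,0,0,0,0,1]
  ]
}}

```text
clock: 26.0
tool_pos: [0.5199, 0.0336, 0.0878]
eef_rot: [0.624, 0.782, 0.0, 0.0]
contact_force: [-3.7, -0.7, 12.4]
opening: 0.172
finger_force: 55.0
```

>>> {"name": "step_arm", "arguments": {
  "series": [
    [0,0,-1,0,0,0,1],
    [0,0,-1,0,0,0,1],
    [0,0,0,0,0,0,1],
    [0,0,0,0,0,0,1],
    [0,0,0,0,0,0,1]
  ]
}}

```text
clock: 26.5
tool_pos: [0.5199, 0.0336, 0.0877]
eef_rot: [0.624, 0.782, 0.0, 0.001]
contact_force: [-7.8, -1.5, 31.6]
opening: 0.171
finger_force: 55.0
```

```bash
python3 k.py 4; python3 - <<'E'
from h import *
s=r.get_state();print(np.round(s["tool_pos"],4),s["contact_force"],s["moment"])
im,d,c,X=shot("scene","kk4")
m=(X[...,2]>.092)&(X[...,2]<.112)&(np.hypot(X[...,0]-.538,X[...,1]+.044)<.025)
print("wing",m.sum(),rect(X,m) if m.sum()>3 else 0)
E
```

```text
26.55 [0.5199 0.0336 0.0877] 102.84326102625346 [0.00016386 0.00120558] [-7.75371448 -0.7567378  32.382934  ] 0.16872022477174925
top 2349 (array([0.52118555, 0.02290691]), array([0.1244308 , 0.22109975]), 12.187023162841797) -0.0003807433090371737
slopes [-0.00608478 -0.00162857  0.08015757]
[0.5199 0.0336 0.0877] [-7.75371448 -0.7567378  32.382934  ] [-0.32805848  1.54046919 -0.03509815]
wing 51 (array([ 0.53864142, -0.04364413]), array([0.03101353, 0.00766024]), 8.860692977905273)
```

View pics/kc4.png

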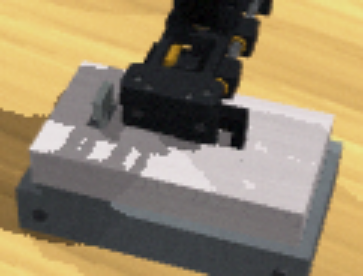

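The crop shows the wing standing up through the slot and the cover sitting tight on the frame. The force has risen to about 32 N with no further travel, so the rim is on the rigid deck. I'll hand in while holding it.

```bash
python3 -c "
from plant import r
print(r.finish_job())"
```

```text
the job is handed in; nothing more can be done
None
```

I handed the job in at about 26.6 s with both collets home, the wing on the scribed line and up through the slot, and the cover held pressed against the deck at about 32 N; the judge returned no verdict.

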